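# Empty the tray of old mailbox locks into the scrap bin

## Robot

A 6-joint arm with a two-finger parallel gripper is mounted at the origin on the work surface. World frame = base frame: x ahead of the robot, y to its left, z up, the work surface at z = 0. Lengths are in m, angles in rad, forces in N, time in s.
With the tool pointing down it reaches from about 0.4 to 0.925 m from the base axis. Payload 12.5 kg.
Tool frame: the origin (TCP) lies at the very end of the fingers, on their centre line; the grasp point (between the pads) lies 19 mm behind it; z points along the fingers, y is the line along which they close (so a half turn about z gives the same grasp; the last joint's range is limited). The gripper opens to 95 mm and grips with 3 to 60 N. Pads are 20 mm wide; open, the fingers measure 119 mm over their backs; the gripper's body (75 mm by 180 mm) begins 59 mm behind the grasp point.
Start: joints at [-1.388, 0.491, 1.559, -0, 1.092, -0.106], TCP at [0.178, -0.599, 0.215] pointing down, gripper open.
Joint ranges: [-3.1, 3.1], [-0.84, 2.19], [0.05, 2.79], [-1.13, 4.28], [0.06, 2.93], [-2.69, 2.69]. Speed limits (rad/s): [2.22, 2.22, 2.79, 3.14, 3.14, 3.14].

## Interface

Orientations are given as a unit quaternion [x, y, z, w].
In Python, from station import r, solver, eyes, job gives the robot as it stands. Calls block until the motion is done:
- r.goto(position, orientation): joint-space move of the TCP to a pose.
- r.move_straight(position, rot=None, rate=0.15, until_force=None): straight line of the TCP; rot=None keeps the orientation; rate is the mean speed in m/s. With until_force (N) it stops when the force on the tool has changed by that much, and returns True; else False.
- r.movej(angles): joint-space move.
- r.command_gripper(opening): finger opening in m; the grip force is fixed at half the most; returns when the fingers have stopped.
- r.hold(seconds).
- solver.inverse_kinematics(position, orientation): joint angles nearest the present ones, or None.
- r.get_obs(): the state.
- eyes.read_camera(name): name is "scene" or "top" or "wrist"; returns a dict with "frame" (400x640x3 uint8, red, green, blue), "mtx" (3x3 intrinsics, pixels), "rvec" (rotation vector, rad) and "tvec" (3), from world to camera coordinates, as OpenCV has them; the wrist camera has in their place "T_tool_cam" (4x4, takes a point from camera to tool coordinates, whose origin is the TCP and whose axes are the flange's). Camera axes: x right, y down, z forward; pixel columns grow to the right and rows downward; lengths in m; the calibration is good to about 2 mm. The wrist camera is an equidistant fisheye: a pixel r from the principal point sees the ray r / f radians off the axis. A picture is of the moment at which its call begins: read the wrist's pose just before it. There is no depth.
A pose or a line that the arm cannot do raises r.Unreachable and nothing moves.
- job.sign_off(): hands the job in; it is judged then, once.
Trained networks look in a picture, given as the dict that the camera call returned (one of the last four; its "shot" number tells which), for a name from the list of things; names that differ only in an ending like _2 or _b are one class to them, and where a whole thing is asked for, a point or a joint stands for the part that bears it (a point fixed in the world has none). Each returns a list of dicts, best first, with "score" (0 to 1); they miss things now and then, are a little off and sometimes report something else, mostly with a low value. They report only what shows in the picture. A call takes as long as a camera call. They do not tell look-alikes from the thing itself.
- eyes.silhouettes(name, picture): "mask" (400x640 bool, what is visible of it) and "centre" ([row, column] in pixels, amid what is visible of it).
- eyes.place_of(name, picture): "centre" ([row, column] in pixels: a listed point, or the origin of a listed thing).
The state is a dict: "time_s": time; "joint_pos": joint angles; "dq": joint speeds; "joint_efforts": joint torques, N m; "tcp_pos": TCP position; "tool_rot": TCP orientation; "contact_force": force on the tool from outside, world axes, zero at the start; "wrist_torque": the same for the moment, N m; "finger_gap": finger opening in m; "grasp_force": force on a finger pad.
Only numpy, scipy, OpenCV 4.12 (cv2) and the standard library are available. Lean on these libraries where they do the work, as an engineer would, in place of code of your own. Each camera call takes 0.05 s, during which the arm holds its last target. There are 200 camera calls.

## Task

Pick up the carry tray with the four old mailbox locks on it, carry it over to the scrap bin and tip it so that all four locks slide off its open end into the bin. Then set the empty tray back down upright and flat on the counter and let go of it. Leave the bin, the screwdriver, the mug, the tape roll and the jar where they are.

Things in the scene. Friction and masses are not known exactly. Their poses are not given: they have to be found in the camera images.
- tray: Loose carry tray of plain aluminium, 170 mm long (x), 130 mm wide (y), about 0.35 kg. Origin at the centre of its underside. Floor 5 mm thick; walls 24 mm high, 4 mm thick, along both long sides and the rear (-x); the front end (+x) is open, no rim. Midway along each long side an upright (18 x 5 mm) carries a wooden grip bar that crosses above the tray along y.
- tray_grip (a point): centre of the tray's straight wooden grip bar, 100 mm above the tray's underside, midway along and across the tray. The bar is 14 mm thick (x), 24 mm tall (z, 88 to 112 mm above the underside) and 130 mm long (y). x points to the tray's open end, z up.
- tray_lip (a point): middle of the tray's open front edge, on the upper face of its floor: 85 mm ahead (+x) of the grip bar's centre and 95 mm below it. Axes as the tray's. The metal is smooth: the locks begin to slide when the floor slopes 17 to 27 degrees towards this edge; held at 40 to 45 degrees it empties within a second or so.
- bin_in (a point): Scrap bin: an open-topped grey rectangular box, 220 mm (its x) by 190 mm (its y) outside, 80 mm tall, walls and floor 5 mm thick, 1.5 kg, standing on the counter, empty. This point is the centre of its inner floor, 5 mm above its underside; z up.
- screwdriver_grip (a point): screwdriver lying on the counter, to be left alone, about 200 mm long and 26 mm thick; the point lies in its handle; x points along it to the tip.
- mug: white ceramic mug, 82 mm across and 95 mm tall, handle at its +y side; to be left alone. Origin at the centre of its underside.
- tape: roll of clear parcel tape lying flat, 96 mm across, 45 mm tall; to be left alone. Origin at the centre of its underside.
- jar: small closed jar with a white cap, 68 mm across, 85 mm tall; to be left alone. Origin at the centre of its underside.
- lock0_mid (a point): old mailbox lock standing face down on the tray: a round steel face 28 mm across and 5 mm thick below, an 18 mm square brass body above it, and a small 26 x 10 mm steel cam plate on top; 25 mm tall in all, about 45 g. All four are alike. The point is its centre, 12.5 mm above its underside.
- lock1_mid (a point): old mailbox lock like lock0; the point is its centre.
- lock2_mid (a point): old mailbox lock like lock0; the point is its centre.
- lock3_mid (a point): old mailbox lock like lock0; the point is its centre.
There are look-alikes about, which are no part of the job. What is shaped like the tray but green or turquoise is not meant.

How it is judged:
By the outcome, as a careful person would: the job done as asked, in the order asked, and still so for the second after the job is handed in, with the robot touching nothing.
It also fails if it takes over 58 s, if anything falls off the work surface, if the arm or the gripper's body presses on something with over 40 N, if the wrist force passes 120 N, or if a joint passes its speed limit or range.

## Working session

There is one attempt and no reset: what is moved stays moved. The work goes in short steps, each a Python script; the robot and the scene stay as the last script left them, time stands still between calls to the robot, and variables do not carry over. Pictures are saved under pics/ and viewed, at most 10 in all, crops included, and the job is handed in when it is done.

```bash
ls; mkdir -p pics; python3 - <<'E'
from station import r, solver, eyes, job
import cv2,numpy as np
ims=[]
for n in ["scene","top"]:
    p=eyes.read_camera(n); cv2.imwrite(f"pics/{n}0.png",p["frame"][:,:,::-1])
    print(n,p["mtx"].tolist(),p["rvec"],p["tvec"])
    for k in ["tray","tray_grip","tray_lip","bin_in","lock0_mid","screwdriver_grip","mug","tape","jar"]:
        print(k,[(np.round(d["centre"]).astype(int).tolist(),round(d["score"],2)) for d in eyes.place_of(k,p)])
print(r.get_obs()["time_s"])
E
```

```text
pics
scene [[413.5082587511324, 0.0, 317.2036110895754], [0.0, 413.5082587511324, 200.36074850324457], [0.0, 0.0, 1.0]] [ 2.26264195  1.07761401 -0.36000384] [-0.33006698 -0.23127942  1.83464383]
tray [([133, 374], 0.91), ([168, 326], 0.83), ([202, 367], 0.58)]
tray_grip [([115, 380], 0.88), ([187, 375], 0.84), ([154, 325], 0.77), ([188, 372], 0.45)]
tray_lip [([161, 304], 0.97), ([217, 375], 0.8), ([125, 392], 0.63), ([172, 384], 0.45)]
bin_in [([262, 286], 0.93)]
lock0_mid [([187, 371], 0.48)]
screwdriver_grip [([213, 313], 0.56)]
mug [([190, 409], 0.68)]
tape [([326, 241], 0.6)]
jar [([168, 384], 0.75), ([185, 373], 0.34), ([218, 375], 0.18)]
top [[472.9995265847498, 0.0, 317.9217996646359], [0.0, 472.9995265847498, 200.17018812856935], [0.0, 0.0, 1.0]] [ 2.22431443 -2.17595013  0.071153  ] [0.02350589 0.48778832 1.6109739 ]
tray [([175, 262], 0.87), ([247, 267], 0.73), ([251, 170], 0.58), ([150, 211], 0.32)]
tray_grip [([254, 162], 0.95), ([172, 261], 0.85), ([245, 266], 0.74)]
tray_lip [([272, 273], 0.96), ([248, 148], 0.65), ([151, 272], 0.63)]
bin_in [([179, 382], 0.8), ([173, 260], 0.35)]
lock0_mid [([192, 266], 0.47), ([187, 248], 0.42)]
screwdriver_grip [([202, 322], 0.5)]
mug [([173, 259], 0.74), ([173, 278], 0.37)]
tape [([148, 457], 0.98)]
jar [([200, 207], 0.8), ([153, 271], 0.19)]
1.0
```

```bash
python3 - <<'E'
import cv2
a=cv2.imread("pics/top0.png")[80:330,110:510]; cv2.imwrite("pics/topc.png",cv2.resize(a,(800,500),interpolation=cv2.INTER_CUBIC))
a=cv2.imread("pics/scene0.png")[70:370,200:500]; cv2.imwrite("pics/scenec.png",cv2.resize(a,(600,600),interpolation=cv2.INTER_CUBIC))
E
```

```text
(no output)
```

View pics/topc.png

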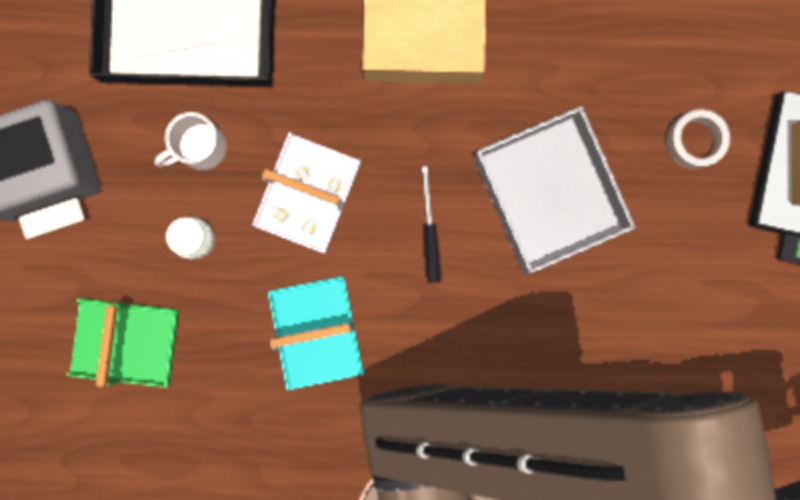

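View pics/scenec.png

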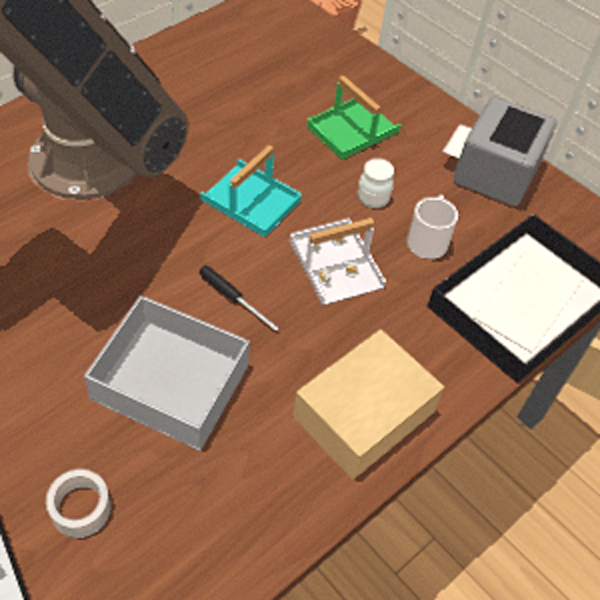

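The top crop shows the aluminium tray at full-frame pixel (row 175, col 262) with four locks on it. The look-alikes are green at about (250,172) and turquoise at (247,267); colour and the missing locks rule those out. The bin is at (175,387). Next I'll confirm the open end in one enlarged crop and triangulate the points.

```bash
cat > h.py <<'E'
import numpy as np, cv2
from scipy.spatial.transform import Rotation as R
def ray(p,row,col):
    Rm=cv2.Rodrigues(np.array(p["rvec"],float))[0]; t=np.array(p["tvec"],float).ravel()
    d=Rm.T@np.linalg.solve(p["mtx"],[col,row,1.]); return -Rm.T@t, d/np.linalg.norm(d)
def onz(p,rc,z):
    o,d=ray(p,*rc); return o+d*(z-o[2])/d[2]
def tri(p,a,q,b):
    o1,d1=ray(p,*a);o2,d2=ray(q,*b)
    s=np.linalg.lstsq(np.c_[d1,-d2],o2-o1,rcond=None)[0]
    x,y=o1+s[0]*d1,o2+s[1]*d2
    return (x+y)/2,np.linalg.norm(x-y)
E
python3 - <<'E'
from station import r, solver, eyes, job
from h import *
P={n:eyes.read_camera(n) for n in ["scene","top"]}
S,T=P["scene"],P["top"]
def near(k,p,rc):
    c=[d["centre"] for d in eyes.place_of(k,p)]
    c=sorted(c,key=lambda x:np.hypot(*(np.array(x)-rc))); return c[0] if c else None
for k,z,a,b in [("tray",0,(202,367),(175,262)),("tray_grip",.1,(187,375),(172,261)),("tray_lip",.005,(217,375),(151,272)),("bin_in",.005,(262,286),(179,382)),("mug",0,(190,409),(152,205)),("jar",0,(168,384),(200,207)),("tape",0,(326,241),(148,457)),("screwdriver_grip",.013,(213,313),(202,322))]:
    s,t=near(k,S,a),near(k,T,b)
    print(k,"tri",[np.round(v,3) for v in tri(S,s,T,t)],"S@z",onz(S,s,z).round(3),"T@z",onz(T,t,z).round(3))
# bin rim mask
for k,n,z in [("bin_in","top",.08),("tray","top",0)]:
  for m in eyes.silhouettes(k,P[n]):
    c=cv2.findContours(m["mask"].astype(np.uint8),0,2)[0]
    if not c: continue
    c=max(c,key=cv2.contourArea)
    q=cv2.boxPoints(cv2.minAreaRect(c)); print(k,m["score"],[onz(P[n],(v,u),z).round(3)[:2].tolist() for u,v in q])
a=cv2.resize(T["frame"][135:215,230:295,::-1],(400,492),interpolation=cv2.INTER_CUBIC)
b=cv2.resize(S["frame"][170:225,340:400,::-1],(400,367),interpolation=cv2.INTER_CUBIC)
o=np.zeros((492,800,3),np.uint8);o[:,:400]=a;o[:367,400:]=b
cv2.imwrite("pics/crop1.png",o)
E
```

```text
tray tri [array([0.56 , 0.221, 0.014]), np.float64(0.006)] S@z [0.551 0.228 0.   ] T@z [0.564 0.225 0.   ]
tray_grip tri [array([0.567, 0.233, 0.093]), np.float64(0.009)] S@z [0.573 0.231 0.1  ] T@z [0.563 0.229 0.1  ]
tray_lip tri [array([0.64 , 0.183, 0.001]), np.float64(0.012)] S@z [0.638 0.175 0.005] T@z [0.643 0.187 0.005]
bin_in tri [array([ 0.578, -0.192, -0.006]), np.float64(0.01)] S@z [ 0.587 -0.192  0.005] T@z [ 0.574 -0.194  0.005]
mug tri [array([0.641, 0.409, 0.008]), np.float64(0.008)] S@z [0.635 0.412 0.   ] T@z [0.646 0.414 0.   ]
jar tri [array([ 0.47 ,  0.409, -0.003]), np.float64(0.004)] S@z [0.472 0.409 0.   ] T@z [0.468 0.407 0.   ]Traceback (most recent call last):
  File "<stdin>", line 10, in <module>
  File "h.py", line 9, in tri
    o1,d1=ray(p,*a);o2,d2=ray(q,*b)
                          ~~~^^^^^^
TypeError: Value after * must be an iterable, not NoneType
```

```bash
python3 - <<'E'
from station import r, solver, eyes, job
from h import *
P={n:eyes.read_camera(n) for n in ["scene","top"]}
S,T=P["scene"],P["top"]
for k,n,z in [("bin_in","top",.08),("tray","top",0.024),("tray","scene",.024)]:
  for m in eyes.silhouettes(k,P[n])[:3]:
    c=cv2.findContours(m["mask"].astype(np.uint8),0,2)[0]
    if not c: continue
    c=max(c,key=cv2.contourArea)
    q=cv2.boxPoints(cv2.minAreaRect(c)); print(k,n,round(m["score"],2),np.round(m["centre"]),[onz(P[n],(v,u),z).round(3)[:2].tolist() for u,v in q])
a=cv2.resize(T["frame"][135:215,230:295,::-1],(400,492),interpolation=cv2.INTER_CUBIC)
b=cv2.resize(S["frame"][170:225,340:400,::-1],(400,367),interpolation=cv2.INTER_CUBIC)
o=np.zeros((492,800,3),np.uint8);o[:,:400]=a;o[:367,400:]=b
cv2.imwrite("pics/crop1.png",o)
E
```

```text
bin_in top 0.83 [176. 385.] [[0.629, -0.049], [0.715, -0.234], [0.513, -0.325], [0.428, -0.14]]
tray top 0.89 [251. 169.] [[0.234, 0.615], [0.377, 0.603], [0.36, 0.436], [0.217, 0.448]]
tray top 0.71 [248. 267.] [[0.39, 0.303], [0.426, 0.156], [0.26, 0.115], [0.225, 0.261]]
tray top 0.55 [176. 262.] [[0.509, 0.331], [0.671, 0.273], [0.621, 0.134], [0.459, 0.192]]
tray scene 0.98 [194. 368.] [[0.465, 0.189], [0.528, 0.355], [0.683, 0.249], [0.621, 0.096]]
tray scene 0.82 [166. 329.] [[0.27, 0.112], [0.216, 0.329], [0.407, 0.306], [0.447, 0.101]]
tray scene 0.77 [133. 375.] [[0.222, 0.438], [0.17, 0.631], [0.384, 0.593], [0.422, 0.414]]
```

View pics/crop1.png

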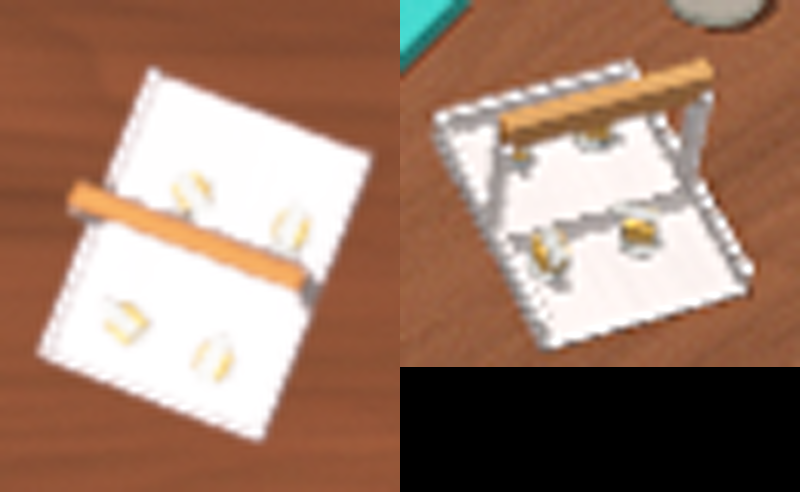

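The crop confirms it: white tray, four locks. Walls run along both long sides and the far-left edge, and the plain rimless edge is at the lower right in the scene view (≈ row 217, col 375), i.e. world +x, yaw about -20°. Now I'll check reach for the candidate pour directions.

```bash
cat >> h.py <<'E'
def tool(yaw,tilt=0,flip=0):
    """tool rotation holding the tray with heading yaw, pitched down at lip by tilt (deg)"""
    A=R.from_euler("ZY",[yaw,tilt],degrees=True)
    B=R.from_matrix(np.array([[0,1,0],[1,0,0],[0,0,-1.]]))  # tool in tray frame: y->x, z->-z
    if flip: B=B*R.from_euler("z",180,degrees=True)
    return A,(A*B)
def tcp(grip,yaw,tilt=0,flip=0):
    A,Q=tool(yaw,tilt,flip); return np.array(grip)+A.apply([0,0,-.019]),Q.as_quat()
def grip_from_lip(lip,yaw,tilt): return np.array(lip)-tool(yaw,tilt)[0].apply([.085,0,-.095])
E
python3 - <<'E'
from station import r, solver, eyes, job
from h import *
for f in (0,1):
    print("pick",f,[None if (q:=solver.inverse_kinematics(*tcp((.566,.229,z),-20.5,0,f))) is None else np.round(q,2) for z in (.1,.25)])
bin=np.array([.575,-.19,.115])
for yb in (24.3,-65.7,114.3,204.3):
  for f in (0,1):
    u=tool(yb)[0].apply([1,0,0]); lip=bin-.04*u
    print(yb,f,[None if (q:=solver.inverse_kinematics(*tcp(grip_from_lip(lip,yb,t),yb,t,f))) is None else np.round(q,2).tolist() for t in (0,22,44)])
E
```

```text
pick 0 [array([ 0.28,  0.63,  1.72, -0.  ,  0.79,  0.63]), array([ 0.28,  0.45,  1.58, -0.  ,  1.11,  0.63])]
pick 1 [array([ 0.28,  0.63,  1.72, -0.  ,  0.79, -2.51]), array([ 0.28,  0.45,  1.58, -0.  ,  1.11, -2.51])]
24.3 0 [[-0.61, 0.37, 1.84, -0.0, 0.93, -1.03], [-0.41, 0.49, 1.61, -0.29, 1.32, -0.73], [-0.28, 0.68, 1.38, -0.47, 1.71, -0.62]]
24.3 1 [[-0.61, 0.37, 1.84, -0.0, 0.93, 2.11], [-0.41, 0.49, 1.61, -0.29, 1.32, 2.42], [-0.28, 0.68, 1.38, -0.47, 1.71, 2.53]]
-65.7 0 [[-0.27, 0.38, 1.82, -0.0, 0.94, 0.88], [-0.44, 0.49, 1.61, 0.25, 1.35, 0.61], [-0.56, 0.67, 1.4, 0.4, 1.74, 0.52]]
-65.7 1 [[-0.27, 0.38, 1.82, -0.0, 0.94, -2.26], [-0.44, 0.49, 1.61, 0.25, 1.35, -2.53], [-0.56, 0.67, 1.4, 0.4, 1.74, -2.62]]
114.3 0 [[-0.55, 0.62, 1.39, -0.0, 1.13, -2.54], [-0.42, 0.47, 1.65, -0.37, 0.77, -2.18], None]
114.3 1 [[-0.55, 0.62, 1.39, -0.0, 1.13, 0.6], [-0.42, 0.47, 1.65, -0.37, 0.77, 0.97], None]
204.3 0 [[-0.29, 0.63, 1.37, -0.0, 1.14, 2.43], [-0.44, 0.47, 1.65, 0.41, 0.81, 2.02], [-0.64, 0.41, 1.91, 1.11, 0.74, 1.25]]
204.3 1 [[-0.29, 0.63, 1.37, -0.0, 1.14, -0.72], [-0.44, 0.47, 1.65, 0.41, 0.81, -1.12], [-0.64, 0.41, 1.91, 1.11, 0.74, -1.89]]
```

```bash
python3 - <<'E'
from station import r, solver, eyes, job
from h import *
r.goto(*tcp((.566,.229,.26),-20.5))
o=r.get_obs(); p=eyes.read_camera("wrist"); print(o["time_s"],o["tcp_pos"])
cv2.imwrite("pics/w1.png",p["frame"][:,:,::-1])
K=np.array(p["mtx"]); Tc=np.array(p["T_tool_cam"]); Rt=R.from_quat(o["tool_rot"]).as_matrix()
def wz(rc,z):
    v=np.array([(rc[1]-K[0,2])/K[0,0],(rc[0]-K[1,2])/K[1,1]]); th=np.hypot(*v)
    d=np.r_[v/th*np.sin(th),np.cos(th)]
    d=Rt@Tc[:3,:3]@d; c=o["tcp_pos"]+Rt@Tc[:3,3]; return (c+d*(z-c[2])/d[2]).round(3)
for k,z in [("tray_grip",.1),("tray_lip",.005),("tray",0),("lock0_mid",.0175)]:
    print(k,[(np.round(d["centre"]).astype(int).tolist(),round(d["score"],2),wz(d["centre"],z)[:2].tolist()) for d in eyes.place_of(k,p)])
# bar pixels (orange)
hsv=cv2.cvtColor(p["frame"],cv2.COLOR_RGB2HSV); m=cv2.inRange(hsv,(8,90,150),(20,200,255))
n,l,st,c=cv2.connectedComponentsWithStats(m)
for i in np.argsort(-st[1:,4])[:3]+1:
    cc=max(cv2.findContours((l==i).astype(np.uint8),0,2)[0],key=cv2.contourArea)
    print(st[i],[wz((v,u),.112)[:2].tolist() for u,v in cv2.boxPoints(cv2.minAreaRect(cc))])
E
```

```text
5.25 [0.56626436 0.22839969 0.24098938]
tray_grip [([202, 314], 0.85, [0.563, 0.22]), ([57, 50], 0.62, [0.304, 0.529]), ([168, 336], 0.52, [0.597, 0.245])]
tray_lip [([21, 88], 0.61, [0.317, 0.609])]
tray [([70, 91], 0.93, [0.299, 0.523]), ([182, 316], 0.77, [0.568, 0.222]), ([252, 174], 0.65, [0.326, 0.199])]
lock0_mid [([163, 273], 0.58, [0.526, 0.268])]
[ 496  174  133   74 4190] [[0.746, 0.141], [0.966, 0.14], [1.052, 0.008], [0.779, 0.039]]
[ 580  254   60  130 3389] [[0.953, -0.342], [1.014, -0.03], [1.207, -0.155], [1.2, -0.635]]
[ 19  31  58  50 516] [[0.233, 0.544], [0.366, 0.53], [0.372, 0.516], [0.242, 0.528]]
```

View pics/w1.png

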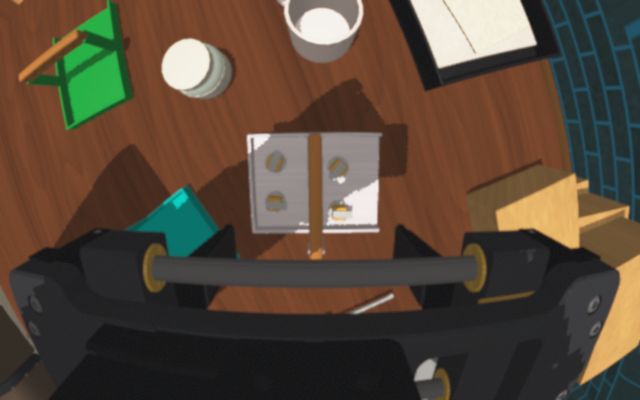

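The wrist view shows the bar upright in the image at col 315, rows 134–258, so yaw matches. The rear wall is on the left and the open end on the right at col 380. I'll compute the bar centre from its ends, then grasp and lift.

```bash
cat >> h.py <<'E'
def wz(p,o,rc,z):
    K=np.array(p["mtx"]); Tc=np.array(p["T_tool_cam"]); Rt=R.from_quat(o["tool_rot"]).as_matrix()
    v=np.array([(rc[1]-K[0,2])/K[0,0],(rc[0]-K[1,2])/K[1,1]]); th=np.hypot(*v)
    d=Rt@Tc[:3,:3]@np.r_[v/th*np.sin(th),np.cos(th)]; c=o["tcp_pos"]+Rt@Tc[:3,3]; return c+d*(z-c[2])/d[2]
E
python3 - <<'E'
from station import r, solver, eyes, job
from h import *
o=r.get_obs(); p=eyes.read_camera("wrist")
a,b=wz(p,o,(134,315),.112),wz(p,o,(258,316.5),.112)
m=(a+b)/2; d=a-b; yaw=np.degrees(np.arctan2(d[1],d[0]))-90
print(a,b,m,np.linalg.norm(d),yaw)
for rc in [(134,248),(232,252),(134,380),(230,379)]: print(rc,wz(p,o,rc,.024).round(3))
E
```

```text
[0.58871422 0.28518522 0.112     ] [0.54569166 0.16513014 0.112     ] [0.56720294 0.22515768 0.112     ] 0.1275310267811676 -19.715485000718132
(134, 248) [0.51  0.314 0.024]
(232, 252) [0.465 0.193 0.024]
(134, 380) [0.666 0.256 0.024]
(230, 379) [0.625 0.136 0.024]
```

```bash
python3 - <<'E'
from station import r, solver, eyes, job
from h import *
g=(.567,.225)
pos,q=tcp((*g,.2),-20); r.move_straight(pos,q)
pos,q=tcp((*g,.1),-20); print(r.move_straight(pos,q,rate=.08,until_force=8))
r.command_gripper(0.0); o=r.get_obs(); print(o["time_s"],o["finger_gap"],o["grasp_force"],o["contact_force"])
pos,q=tcp((*g,.23),-20); r.move_straight(pos,q,rate=.08)
o=r.get_obs(); print(o["time_s"],o["tcp_pos"],o["finger_gap"],o["grasp_force"],o["contact_force"])
p=eyes.read_camera("scene"); cv2.imwrite("pics/lift.png",cv2.resize(p["frame"][100:300,200:500,::-1],(750,500),interpolation=cv2.INTER_CUBIC))
E
```

```text
False
8.7333 0.013762975645939798 30.000084042549133 [-1.03290384  0.56167052  0.42321091]
10.5083 [0.56685405 0.2249544  0.21052739] 0.013353466898832414 29.998889565467834 [-0.47627128 -0.35020383 -6.11390939]
```

View pics/lift.png

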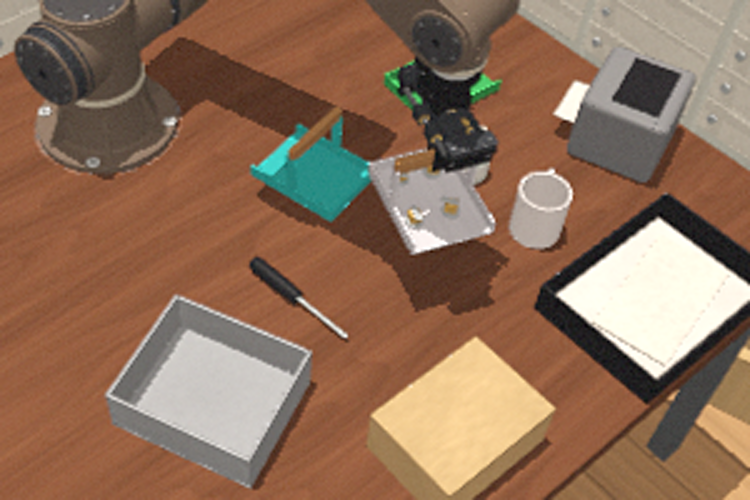

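The tray is held level with the locks still on it, at about (205,455) in the crop. Next: carry it over and tip it.

```bash
python3 - <<'E'
from station import r, solver, eyes, job
from h import *
y=-65.7; u=tool(y)[0].apply([1,0,0]); b=np.array([.575,-.19,0]); L=b-.045*u
def go(z,t,rate):
    pos,q=tcp(grip_from_lip(L+[0,0,z],y,t),y,t); r.move_straight(pos,q,rate=rate)
go(.135,0,.12); print(r.get_obs()["time_s"])
go(.118,14,.06); go(.112,28,.05); go(.110,44,.05); r.hold(1.2)
o=r.get_obs(); print(o["time_s"],o["finger_gap"],o["contact_force"])
p=eyes.read_camera("scene"); t=eyes.read_camera("top")
out=np.hstack([cv2.resize(p["frame"][150:330,200:380,::-1],(400,400)),cv2.resize(t["frame"][110:250,310:450,::-1],(400,400))])
cv2.imwrite("pics/tip.png",out)
E
```

```text
13.2083
16.3417 0.013821927085521473 [ 0.01731101 -0.49883465 -4.14882746]
```

View pics/tip.png

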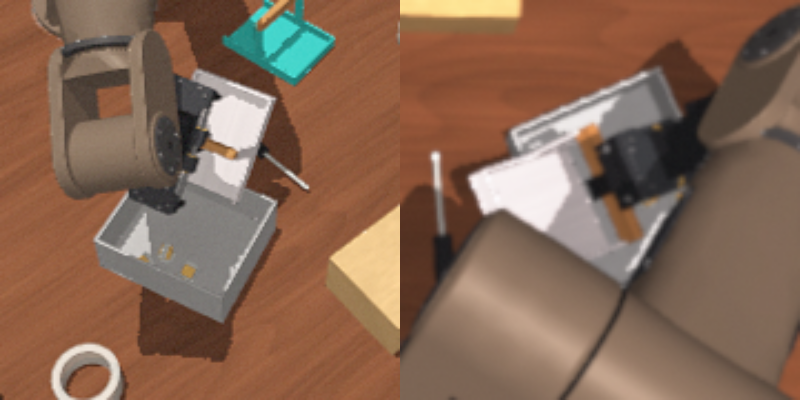

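The wrist force fell by 2 N, which matches four locks, and the locks show in the bin. Now I'll level the tray, carry it back to its old spot and set it down.

```bash
python3 - <<'E'
from station import r, solver, eyes, job
from h import *
y=-65.7; u=tool(y)[0].apply([1,0,0]); b=np.array([.575,-.19,0]); L=b-.045*u
for z,t in ((.125,22),(.14,0)):
    pos,q=tcp(grip_from_lip(L+[0,0,z],y,t),y,t); r.move_straight(pos,q,rate=.08)
g=(.567,.225)
pos,q=tcp((*g,.22),-20); r.move_straight(pos,q,rate=.15)
p=eyes.read_camera("wrist"); t=eyes.read_camera("top"); print(r.get_obs()["time_s"],r.get_obs()["contact_force"])
cv2.imwrite("pics/back.png",np.hstack([cv2.resize(p["frame"][100:260,200:420,::-1],(400,400)),cv2.resize(t["frame"][110:250,310:450,::-1],(400,400))]))
pos,q=tcp((*g,.115),-20); r.move_straight(pos,q,rate=.1)
pos,q=tcp((*g,.097),-20); print(r.move_straight(pos,q,rate=.02,until_force=5))
o=r.get_obs(); print(o["time_s"],o["tcp_pos"],o["contact_force"])
E
```

```text
19.975 [-0.27507133 -0.21312297 -4.53040469]
True
21.8917 [0.56690865 0.22494749 0.0808411 ] [-0.30739739 -0.23862663  5.21966769]
```

View pics/back.png

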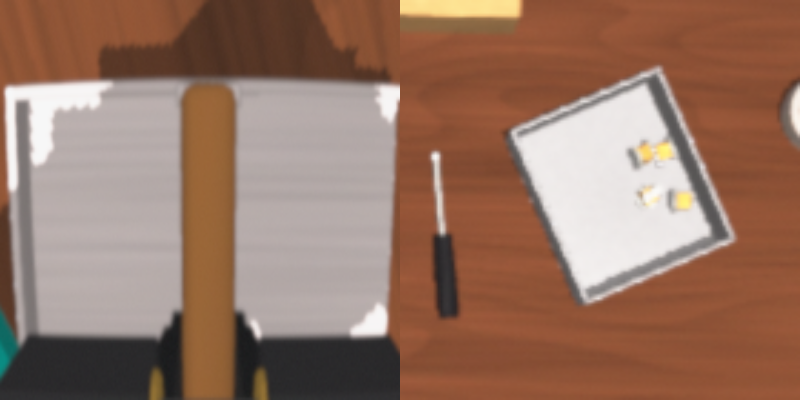

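The tray is empty. Four locks lie in the bin, at about (640–685, 150–200) in the crop. TCP z 0.081 means the tray is flat on the counter. I'll release, retreat and check.

```bash
python3 - <<'E'
from station import r, solver, eyes, job
from h import *
r.command_gripper(.06); r.hold(.3)
pos,q=tcp((.567,.225,.28),-20); r.move_straight(pos,q,rate=.1)
o=r.get_obs(); print(o["time_s"],o["contact_force"],o["finger_gap"])
p=eyes.read_camera("scene")
cv2.imwrite("pics/end.png",cv2.resize(p["frame"][100:350,200:500,::-1],(720,600)))
E
```

```text
25.075 [-0.08238593 -0.96404558  0.23550575] 0.05999635190782716
```

View pics/end.png

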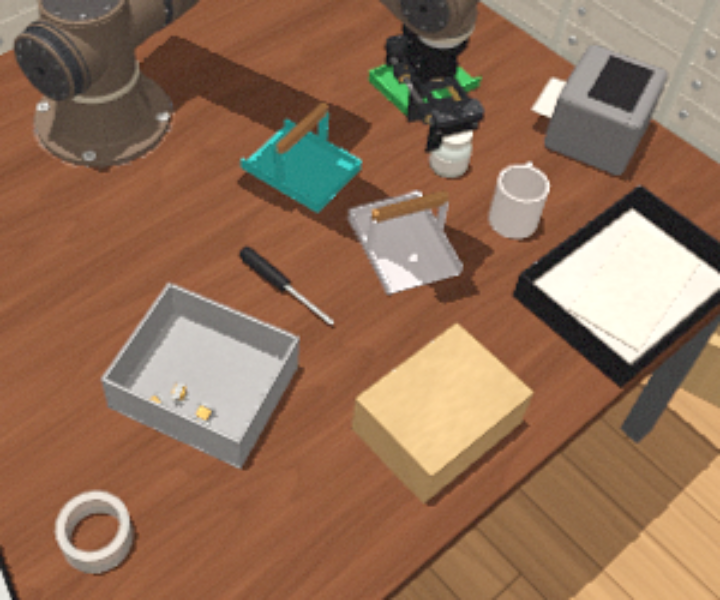

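The tray stands empty and flat at (240,405), the locks are in the bin around (400,185), and everything else is where it was.

```bash
python3 -c "
from station import job
print(job.sign_off())"
```

```text
the job is handed in; nothing more can be done
None
```

All four locks are in the scrap bin, the empty tray is back flat on the counter and released, and the job was handed in at about 25 s with nothing else moved.

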